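# Knock the cast blocks out of a flip-over mould

## Robot

A 6-joint arm with a two-finger parallel gripper is mounted at the origin on the work surface. World frame = base frame: x ahead of the robot, y to its left, z up, the work surface at z = 0. Lengths are in m, angles in rad, forces in N, time in s.
With the tool pointing down it reaches from about 0.4 to 0.825 m from the base axis. Payload 7 kg.
Tool frame: the origin (TCP) lies midway between the tips of the shut fingers; the grasp point (between the pads) lies r.grip_depth behind it (r.grip_depth is the distance from the TCP to the grasp point, in m); z points along the fingers, y is the line along which they close (so a half turn about z gives the same grasp; the last joint's range is limited). The gripper opens to 85 mm and grips with 20 to 120 N. Pads are 22 mm wide; open, the fingers measure 114 mm over their backs; the gripper's body (76 mm by 85 mm) begins 54 mm behind the grasp point. The pads swing forward as they close: fully open they stand 13 mm farther back than shut.
Start: joints at [-0.929, 0.359, 0.012, 0, -1.224, -0.288], TCP at [0.234, -0.633, 0.231] pointing down, gripper open.
Joint ranges: [-3.07, 3.07], [-1.43, 2.12], [-1.02, 1.25], [-3.03, 1.67], [-3.05, -0], [-3.03, 3.03]. Speed limits (rad/s): [2.39, 2.39, 3.01, 3.14, 3.14, 3.14].

## Interface

Orientations are given as a unit quaternion [x, y, z, w].
In Python, from cell import r gives the robot as it stands.
- The arm moves only by the shell command python3 -m inch 'ROWS'. ROWS is JSON, one flat list of numbers, 7 for each row, row after row: the shift along the tool's x, y, z scaled (see below), then the turn, a rotation vector about the tool's x, y, z scaled (see below), then the closure, from 0 (fully open) to 1 (shut). In form: [x, y, z, rx, ry, rz, grip, x, y, z, rx, ry, rz, grip, ...]. A call has 1 to 20 rows; each row shifts and turns the commanded pose from where the row before left it, along the tool's axes as they then stand; what a row does not reach is not made up. The controller multiplies each number of a shift by 0.06 m and each number of a turn by 10 degrees. A row lasts 1/8 s, in which the tool goes at most 62.5 mm and 10.7 degrees, less where a joint would pass 70% of its speed; a pose out of reach is approached as far as the arm can. A call with a number of a shift or a turn outside -1 to 1 is refused whole. A call with a gripper value outside its range is refused whole. The fingers move at their own pace and stop on an object; the grip force is fixed at half the most. Time passes only in rows, so rows that do not move let the fingers close. It gives the time, the measured TCP pose, the force, the opening and the grip force at its end, in the units of the state.
- r.read_state(): the state, without advancing time (a new reading comes with each control period).
- r.snapshot(name): name is "scene" or "top" or "wrist"; returns a dict with "color" (480x640x3 uint8, red, green, blue), "intrinsics" (3x3 intrinsics, pixels), "dist_coeffs" ([k1, k2, p1, p2, k3] as OpenCV has them; the pictures are not rectified), "world_from_camera" (4x4, takes a point from camera to world coordinates); the wrist camera has in their place "tool_from_camera" (4x4, takes a point from camera to tool coordinates, whose origin is the TCP and whose axes are the flange's). Camera axes: x right, y up, looking along -z (the intrinsics and any distortion apply to the point x, -y, -z); pixel columns grow to the right and rows downward; lengths in m; the calibration is good to about 2 mm. A picture is of the moment at which its call begins: read the wrist's pose just before it. There is no depth.
- r.close_job(): hands the job in; it is judged then, once.
The state is a dict: "time": time; "joint_positions": joint angles; "qvel": joint speeds; "tau": joint torques, N m; "tcp_pos": TCP position; "tcp_rot": TCP orientation; "force": force on the tool from outside, world axes, zero at the start; "ft_torque": the same for the moment, N m; "finger_gap": finger opening in m; "gripper_force": force on a finger pad.
Only numpy, scipy, OpenCV 4.12 (cv2) and the standard library are available. Lean on these libraries where they do the work, as an engineer would, in place of code of your own. Each camera call takes 0.05 s, during which the arm holds its last target. There are 200 camera calls.

## Task

Two flip-over moulds stand on the bench; one is empty and the other still has two cured resin packing blocks stuck in its pockets. Take the full mould's tray by its handle bar, swing it right over mouth-down so that it raps on its stop posts smartly enough for both blocks to drop out onto the board below, then swing the emptied tray back mouth-up and let go. Leave the empty mould alone and leave the blocks lying on the board.

Things in the scene. Friction and masses are not known exactly. Their poses are not given: they have to be found in the camera images.
- tray_bar (a point): Middle of the full mould's steel handle bar: 100 mm long, 12 mm thick, level, 45 mm above the bench at both ends of its swing. Axes: x along the bar, y from hinge out to bar, z out of the mouth (up now, down once over). Hinge axis parallel to the bar at y = -110 mm, 45 mm high: the tray (0.35 kg, free-swinging) turns 180 degrees over the top onto stop posts and falls either way from upright.
- block_a: Cream resin block 34 x 37 x 22 mm, 32 g, origin at its centre (34 mm up at the start), in a pocket, top level with the mouth. A sprung keeper grips its foot: it stays when the tray is turned over or laid down slowly and comes free at a rap; letting the tray fall freely onto its stops from 40 to 60 degrees above level is enough. Once out it lies on the board, centre 17 to 25 mm up.
- block_b: The same block in the other pocket, 41 mm from block_a along the bar. Both moulds: dark grey tray 86 mm along x, y = -98 to -42 mm, 28 mm deep below hinge level; free gap of 36 mm between tray and bar; 8 mm side arms hold the bar at x = +-49 mm; under them 41 mm posts 85 mm either side of the hinge.
- spare_tray_bar (a point): Middle of the handle bar of the empty mould, same make, sizes and axes; not to be moved. Each mould stands on a fixed plywood board, 130 mm along x by 200 mm, 6 mm thick, centred on the hinge, with hinge cheeks 52 mm high at x = +-60 mm and, on the side across the hinge where the blocks fall, an 8 mm rim 98 mm from the hinge.
Things that resemble listed ones, but are neither listed nor needed, are in the scene too. Leave any brown, green or red look-alike of the block_b alone.

How it is judged:
On the way, in this order (a step that is already met when the one before it is completed fails the run):
1. the tray is swung well past upright with both blocks still in it (angle between tray_bar's own z axis and vertical above 1.75 rad and y of each of block_a, block_b in the frame of tray_bar above -0.105 m and z of each of block_a, block_b in the frame of tray_bar below 0 m).
2. with the tray right over (within 15 degrees), both blocks have dropped out of it onto the board (angle between tray_bar's own z axis and vertical above 2.88 rad and height (world z) of block_a between 0 and 0.033 m and height (world z) of block_b between 0 and 0.033 m), for 0.1 s.
At the end, for the whole second after the job is handed in: The tray is back mouth-up on its rests (within 7 degrees) and both blocks lie still on the fall side of the stand's board (between 5 and 105 mm from the hinge, within 65 mm of its middle, centres lower than 33 mm above the bench) (angle between tray_bar's own z axis and vertical below 0.12 rad and height (world z) of block_a between 0 and 0.033 m and height (world z) of block_b between 0 and 0.033 m and y of block_a in the frame of tray_bar between -0.215 and -0.115 m and x of block_a in the frame of tray_bar between -0.065 and 0.065 m and linear speed of each of block_a, block_b below 0.03 m/s and y of block_b in the frame of tray_bar between -0.215 and -0.115 m and x of block_b in the frame of tray_bar between -0.065 and 0.065 m); the robot touches nothing.
It fails at once if the empty mould's tray is lifted (its bar moved by more than 15 mm) (distance of spare_tray_bar from where it was at the start of the episode above 0.015 m).
It also fails if it takes over 58 s, if anything falls off the work surface, if the arm or the gripper's body presses on something with over 40 N, if the wrist force passes 120 N, or if a joint passes its speed limit or range.

## Working session

There is one attempt and no reset: what is moved stays moved. The work goes in short steps, Python scripts to look and compute and a shell command to move; the robot and the scene stay as the last step left them, time stands still between calls to the robot, and variables do not carry over. Pictures are saved under pics/ and viewed, at most 10 in all, crops included, and the job is handed in when it is done.

```bash
mkdir -p pics; ls; cat > h.py <<'E'
import numpy as np,cv2,json
from cell import r
from scipy.spatial.transform import Rotation as R
def snap(n,f=None):
    s=r.read_state(); d=r.snapshot(n)
    if 'world_from_camera' in d: W=np.array(d['world_from_camera'])
    else:
        T=np.eye(4);T[:3,:3]=R.from_quat(s['tcp_rot']).as_matrix();T[:3,3]=s['tcp_pos'];W=T@np.array(d['tool_from_camera'])
    d['W']=W
    if f: cv2.imwrite('pics/'+f,d['color'][:,:,::-1])
    return d
def ray(d,uv,z):
    p=cv2.undistortPoints(np.array([[uv]],float),np.array(d['intrinsics']),np.array(d['dist_coeffs']))[0,0]
    v=d['W'][:3,:3]@np.array([p[0],-p[1],-1]);c=d['W'][:3,3]
    return c+v*(z-c[2])/v[2]
E
python3 - <<'E'
from h import *
import pickle
for n in('scene','top'):
    d=snap(n,n+'0.png'); pickle.dump(d,open(n+'.pkl','wb')); print(n,d['W'].round(3).tolist())
s=r.read_state();print(s['time'],s['tcp_pos'],s['tcp_rot'],s['finger_gap'],r.grip_depth)
E
```

```text
pics
scene [[-0.624, -0.494, 0.605, 0.996], [0.781, -0.389, 0.488, 0.453], [-0.006, 0.777, 0.629, 0.528], [0.0, 0.0, 0.0, 1.0]]
top [[0.025, 0.989, -0.148, 0.406], [-0.999, 0.031, 0.039, 0.107], [0.043, 0.147, 0.988, 0.813], [0.0, 0.0, 0.0, 1.0]]
0.1 [ 0.23367598 -0.63281086  0.23045719] [-1.75908149e-01  9.84406301e-01  7.18205173e-04 -2.01848600e-04] 0.08537940247514667 0.0187
```

View pics/top0.png

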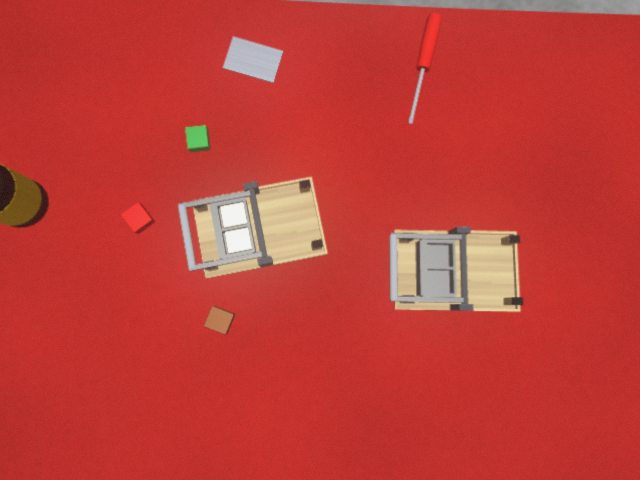

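View pics/scene0.png

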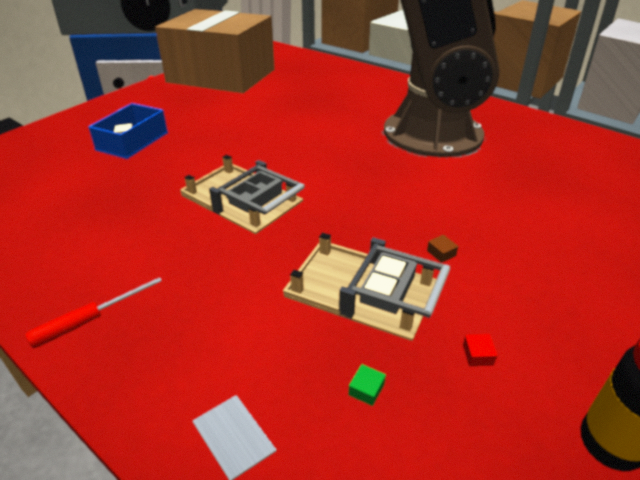

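In the top view, two handle bars could be mistaken for each other. The full mould's bar runs (183,205)–(192,269), with cream blocks at (234,215) and (238,241). The empty mould's bar is at (394,267). The block look-alikes are green (197,138), red (137,217) and brown (219,320). I choose the left mould and will measure it now.

```bash
python3 - <<'E'
from h import *
import pickle
d=pickle.load(open('top.pkl','rb'))
im=d['color']
# cream mask
hsv=cv2.cvtColor(im,cv2.COLOR_RGB2HSV)
m=((hsv[:,:,1]<60)&(hsv[:,:,2]>190)).astype('uint8'); m[:180]=0;m[300:]=0;m[:,:200]=0;m[:,270:]=0
n,l,st,c=cv2.connectedComponentsWithStats(m)
B=[ray(d,c[i],.045) for i in range(1,n) if st[i,4]>100]
print('blocks',np.round(B,4).tolist(),[st[i,4] for i in range(1,n)], np.linalg.norm(B[0]-B[1]))
# bar: grey pixels mask
g=((hsv[:,:,1]<80)&(hsv[:,:,2]>70)).astype('uint8')
g[:, :175]=0; g[:,200:]=0; g[:200]=0; g[275:]=0
ys,xs=np.nonzero(g); sel=abs(xs-(183+ (ys-205)*9/64+3))<8
print(sel.sum()); P=np.array([ray(d,(x,y),.048) for x,y in zip(xs[sel],ys[sel])])[:,:2]
e1,e2=ray(d,(184,204),.048),ray(d,(193,268),.048)
print('ends',e1,e2,np.linalg.norm(e1-e2),'mean',P.mean(0))
q=np.linalg.svd(P-P.mean(0))[2][0]; print('dir',q, np.degrees(np.arctan2(q[1],q[0])),np.ptp((P-P.mean(0))@q))
for u in((251,187),(266,262)): print('cheek',ray(d,u,.052))
b=(B[0]+B[1])/2;print('block mid->bar',P.mean(0)-b[:2],np.linalg.norm(P.mean(0)-b[:2]))
for u in((394,236),(393,299)): print('spare',ray(d,u,.048))
cv2.imwrite('pics/crop.png',cv2.resize(im[160:300,160:350][:,:,::-1],None,fx=4,fy=4,interpolation=cv2.INTER_CUBIC))
E
```

```text
blocks [[0.5484, 0.2033, 0.045], [0.5086, 0.194, 0.045]] [np.int32(529), np.int32(3), np.int32(3), np.int32(4), np.int32(3), np.int32(4), np.int32(548), np.int32(3), np.int32(3), np.int32(3), np.int32(4), np.int32(2), np.int32(2), np.int32(4), np.int32(1), np.int32(2), np.int32(1), np.int32(1)] 0.040915555871958255
594
ends [0.5617206  0.27913001 0.048     ] [0.46312723 0.25942462 0.048     ] 0.10054329574304659 mean [0.51392631 0.27084979]
dir [-0.98211764 -0.18826828] -169.14825997586004 0.1062047305328709
cheek [0.59145554 0.17696447 0.052     ]
cheek [0.4750182  0.14914201 0.052     ]
block mid->bar [-0.01460471  0.07219503] 0.07365745092585603
spare [ 0.52186693 -0.04839923  0.048     ]
spare [ 0.42420094 -0.04688197  0.048     ]
```

View pics/crop.png

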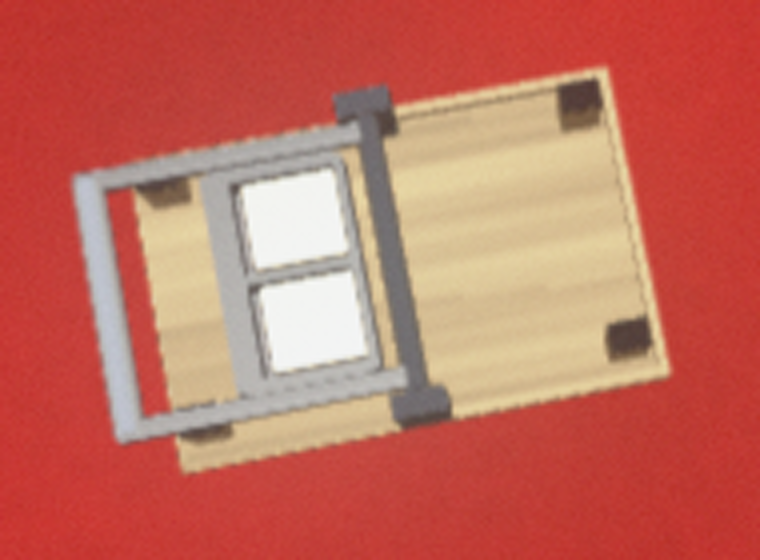

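The crop shows the two cream blocks in this tray's pockets, at about (295,220) and (310,320). The bar runs from (88,180) to (128,435), so this is the full mould. The measurements fit: block spacing is 40.9 mm, bar length 100.5 mm and bar to hinge about 109 mm. I'll move over the bar at travel height.

```bash
python3 -m inch '[-1,0,0,0,0,0,0.5,-1,0,0,0,0,0,0.5,-1,0,0,0,0,0,0.5,-1,0,0,0,0,0,0.5,-1,0,0,0,0,0,0.5,-0.33,0.88,0,0,0,0,0.5,-0.33,0.88,0,0,0,0,0.5,-0.33,0.88,0,0,0,0,0.5,-0.33,0.88,0,0,0,0,0.5,-0.33,0.88,0,0,0,0,0.5,-0.33,0.88,0,0,0,0,0.5,-0.33,0.88,0,0,0,0,0.5,-0.33,0.88,0,0,0,0,0.5,-0.33,0.88,0,0,0,0,0.5,-0.33,0.88,0,0,0,0,0.5,-0.33,0.88,0,0,0,0,0.5,-0.33,0.88,0,0,0,0,0.5,-0.33,0.88,0,0,0,0,0.5,-0.33,0.88,0,0,0,0,0.5,0,0,0,0,0,0.8,0.5]'
python3 - <<'E'
from h import *
import pickle
d=snap('wrist','w1.png');s=r.read_state();d['s']=s;pickle.dump(d,open('w1.pkl','wb'))
print(s['time'],s['tcp_pos'],R.from_quat(s['tcp_rot']).as_matrix().round(3).tolist(),s['finger_gap'],d['W'].round(3).tolist())
E
```

```text
time: 2.6
tcp_pos: [0.5187, 0.2636, 0.2303]
tcp_rot: [-0.107, 0.994, -0.0, -0.0]
force: [0.3, -0.9, 0.4]
finger_gap: 0.0426
gripper_force: 0.0
2.65 [0.51861936 0.26206816 0.23031337] [[-0.979, -0.205, -0.001], [-0.205, 0.979, -0.001], [0.001, -0.001, -1.0]] 0.04253643673346115 [[-0.214, -0.942, -0.26, 0.451], [0.977, -0.206, -0.057, 0.248], [0.0, -0.266, 0.964, 0.373], [0.0, 0.0, 0.0, 1.0]]
```

View pics/w1.png

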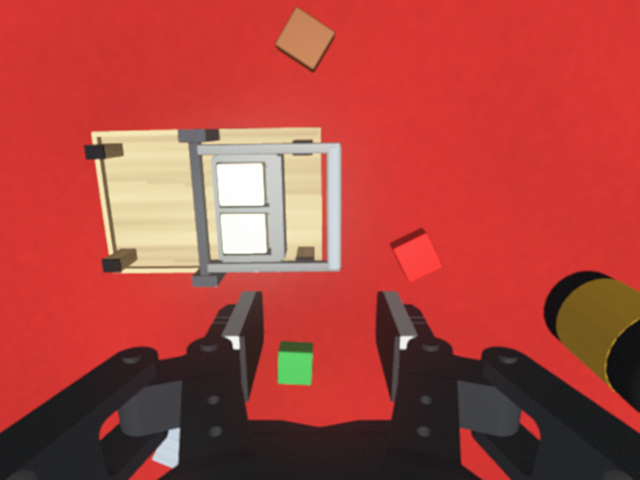

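The wrist view shows the full mould, with its bar running from about (334,144) to (335,270). The red block is off the outer side at (416,255). I'll cast those points to the bar's height.

```bash
python3 - <<'E'
from h import *
import pickle
d=pickle.load(open('w1.pkl','rb'));s=d['s']
a,b=ray(d,(334.5,143.5),.049),ray(d,(335,270.5),.049)
print('bar',a,b,np.linalg.norm(a-b),(a+b)/2,np.degrees(np.arctan2(*(a-b)[[1,0]])))
c1,c2=ray(d,(191,135),.052),ray(d,(205,280),.052);print('cheeks',c1,c2,np.degrees(np.arctan2(*(c1-c2)[[1,0]])))
m=(a+b)/2; print('blocks',ray(d,(241,185),.045),ray(d,(244,234),.045),'red',ray(d,(395,255),.01))
m[2]=.045-r.grip_depth
Rm=R.from_quat(s['tcp_rot']).as_matrix()
for t in(m,):print('tool delta units',Rm.T@(t-s['tcp_pos'])/.06)
E
```

```text
bar [0.4595119  0.26229008 0.049     ] [0.5611794  0.28598531 0.049     ] 0.10439226228099373 [0.51034565 0.27413769 0.049     ] -166.8805099835886
cheeks [0.47637022 0.15278099 0.052     ] [0.59199924 0.18036491 0.052     ] -166.58255504567475
blocks [0.50754611 0.19597603 0.045     ] [0.54737619 0.20517591 0.045     ] red [0.54749661 0.34198254 0.01      ]
tool delta units [0.08898076 0.2273937  3.40020144]
```

```bash
python3 -m inch '[0.09,0.21,0,0,0,-0.14,0.5,0,0,0.9,0,0,0,0.5,0,0,0.9,0,0,0,0.5,0,0,0.9,0,0,0,0.5,0,0,0.7,0,0,0,0.5,0,0,0,0,0,0,0.5,0,0,0,0,0,0,1,0,0,0,0,0,0,1,0,0,0,0,0,0,1,0,0,0,0,0,0,1]'
python3 - <<'E'
from h import *
s=r.read_state();print(s['tcp_pos'],R.from_quat(s['tcp_rot']).as_matrix().round(3).tolist(),s['finger_gap'],s['gripper_force'],s['force'],s['joint_positions'].round(2) if hasattr(s['joint_positions'],'round') else s['joint_positions'])
E
```

```text
time: 3.9
tcp_pos: [0.5121, 0.274, 0.0298]
tcp_rot: [-0.119, 0.993, 0.002, 0.002]
force: [-5.0, 6.7, -0.3]
finger_gap: 0.0098
gripper_force: 58.3
[0.51213678 0.27398566 0.0298362 ] [[-0.971, -0.237, 0.003], [-0.237, 0.971, 0.005], [-0.004, 0.004, -1.0]] 0.009757492628611749 58.32860827445984 [-4.9753532   6.66742521 -0.2834281 ] [ 0.83  0.41 -0.44 -0.   -0.72 -2.16]
```

```bash
python3 - <<'E'
import numpy as np
th=np.radians([0,10,20,30,40,50,60,70,80,90,100,110,120]);al=np.radians([0,0,0,5,10,15,20,25,30,35,40,43,45]);g=.0152
P=np.c_[.11*np.cos(th)-g*np.sin(al),.11*np.sin(th)-g*np.cos(al)]
for i in range(12):
    d=P[i+1]-P[i];a=al[i]
    print(i+1,'y %.2f z %.2f rx %.2f'%((d[0]*np.cos(a)-d[1]*np.sin(a))/.06,(-d[0]*np.sin(a)-d[1]*np.cos(a))/.06,np.degrees(al[i+1]-a)/10))
E
```

```text
1 y -0.03 z -0.32 rx 0.00
2 y -0.08 z -0.31 rx 0.00
3 y -0.16 z -0.29 rx 0.50
4 y -0.23 z -0.25 rx 0.50
5 y -0.28 z -0.18 rx 0.50
6 y -0.32 z -0.11 rx 0.50
7 y -0.34 z -0.03 rx 0.50
8 y -0.34 z 0.05 rx 0.50
9 y -0.31 z 0.13 rx 0.50
10 y -0.27 z 0.20 rx 0.50
11 y -0.20 z 0.26 rx 0.30
12 y -0.13 z 0.30 rx 0.20
```

```bash
python3 -m inch '[0,-0.03,-0.32,0,0,0,1,0,-0.08,-0.31,0,0,0,1,0,-0.16,-0.29,0.5,0,0,1,0,-0.23,-0.25,0.5,0,0,1,0,-0.28,-0.18,0.5,0,0,1,0,-0.32,-0.11,0.5,0,0,1,0,0,0,0,0,0,1]'
python3 - <<'E'
from h import *
s=r.read_state();M=R.from_quat(s['tcp_rot']).as_matrix();p=np.array(s['tcp_pos'])
print(p,M.round(3).tolist(),np.round(s['joint_positions'],2),s['ft_torque'])
b=p-.0152*M[:,2];h=np.array([.5121,.274])-.11*np.array([-.237,.971]);y=(b[:2]-h)@[-.237,.971];print('bar rad',np.hypot(y,b[2]-.045),np.degrees(np.arctan2(b[2]-.045,y)))
snap('scene','s2.png')
E
```

```text
time: 4.78
tcp_pos: [0.5268, 0.2164, 0.1283]
tcp_rot: [-0.119, 0.978, -0.171, 0.024]
force: [-12.0, 8.8, 18.3]
finger_gap: 0.0098
gripper_force: 64.7
[0.52684582 0.21644511 0.12833867] [[-0.971, -0.224, 0.088], [-0.24, 0.914, -0.328], [-0.007, -0.339, -0.941]] [ 0.91  0.34 -0.45  0.32 -1.02 -2.44] [ 1.78845604  3.70257075 -0.85359365]
bar rad 0.11238978391410431 60.3119577716688
```

View pics/s2.png

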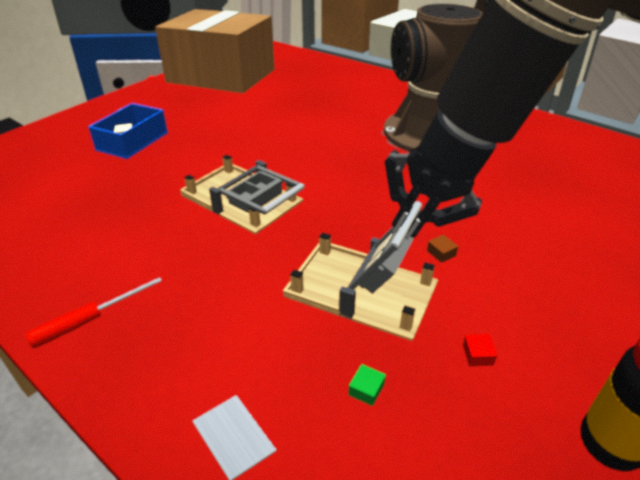

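The tray is at 60° and the blocks and bar are holding. I'll go on to about 120°, watching joint 6.

```bash
python3 -m inch '[0,-0.34,-0.07,0.5,0,0,1,0,-0.34,0.05,0.5,0,0,1,0,-0.31,0.13,0.5,0,0,1,0,-0.27,0.2,0.5,0,0,1,0,-0.18,0.26,0,0,0,1,0,-0.13,0.29,0,0,0,1,0,0,0,0,0,0,1]'
python3 - <<'E'
from h import *
s=r.read_state();M=R.from_quat(s['tcp_rot']).as_matrix();p=np.array(s['tcp_pos'])
print(p,M.round(3).tolist(),np.round(s['joint_positions'],2),s['ft_torque'])
b=p-.0152*M[:,2];h=np.array([.5121,.274])-.11*np.array([-.237,.971]);y=(b[:2]-h)@[-.237,.971];print('bar rad',np.hypot(y,b[2]-.045),np.degrees(np.arctan2(b[2]-.045,y)))
d=snap('top','t2.png');cv2.imwrite('pics/t2c.png',cv2.resize(d['color'][120:320,140:390][:,:,::-1],None,fx=3,fy=3))
E
```

```text
time: 5.7
tcp_pos: [0.5531, 0.1033, 0.1298]
tcp_rot: [-0.112, 0.934, -0.338, 0.042]
force: [0.3, 2.6, -2.9]
finger_gap: 0.0098
gripper_force: 60.1
[0.55305276 0.10329268 0.12975113] [[-0.972, -0.18, 0.154], [-0.237, 0.746, -0.622], [-0.003, -0.641, -0.768]] [ 0.86  0.41 -0.61  0.63 -1.09 -2.64] [3.5521696  0.58661719 0.4136815 ]
bar rad 0.11142156050494678 120.0749585873732
```

View pics/t2c.png

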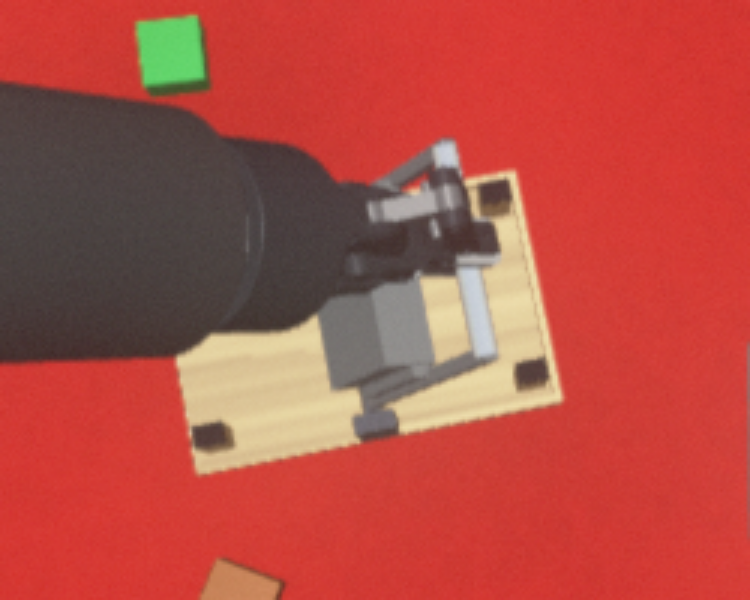

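The tray is past upright at about 120°. The bar's free end is at (485,350) and no block has come loose. I'll open partway and let it fall.

```bash
python3 -m inch '[0,0,0,0,0,0,0.5,0,0,0,0,0,0,0.5,0,0,0,0,0,0,0.5,0,0,0,0,0,0,0.5,0,0,0,0,0,0,0.5,0,0,0,0,0,0,0.5]'
python3 - <<'E'
from h import *
d=snap('scene');cv2.imwrite('pics/s3c.png',cv2.resize(d['color'][190:360,250:480][:,:,::-1],None,fx=3,fy=3))
snap('top','t3.png')
E
```

```text
time: 6.5
tcp_pos: [0.5522, 0.103, 0.129]
tcp_rot: [-0.112, 0.933, -0.34, 0.041]
force: [0.6, 0.1, -0.5]
finger_gap: 0.0427
gripper_force: 0.0
```

View pics/s3c.png

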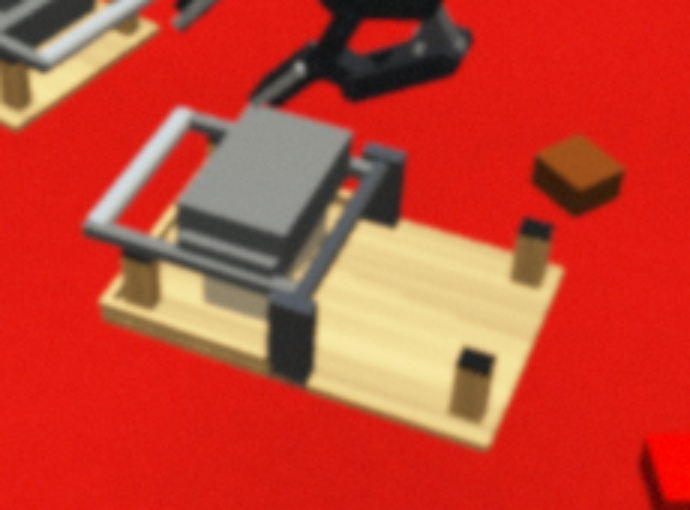

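The tray has gone right over. One block shows on the board under it, at about (235,290); the other is hidden behind the tray. I'll back off, straighten the tool and take a wrist view above the bar.

```bash
python3 -m inch '[0,0,-1,0,0,0,0.5,0,0,0,-1,0,0,0.5,0,0,0,-1,0,0,0.5,0,0,0,-1,0,0,0.5,0,0,0,-1,0,0,0.5,0,-0.7,-0.2,0,0,0,0.5,0,-0.7,-0.2,0,0,0,0.5,0,0,0,0,0,0,0.5]'
python3 - <<'E'
from h import *
import pickle
d=snap('wrist','w4.png');s=r.read_state();d['s']=s;pickle.dump(d,open('w4.pkl','wb'))
print(s['time'],s['tcp_pos'],R.from_quat(s['tcp_rot']).as_matrix().round(3).tolist(),np.round(s['joint_positions'],2))
E
```

```text
time: 7.6
tcp_pos: [0.5636, 0.0566, 0.2]
tcp_rot: [-0.117, 0.993, 0.0, 0.001]
force: [-1.3, 0.1, -0.4]
finger_gap: 0.0428
gripper_force: 0.0
7.65 [0.56306349 0.0576676  0.19931148] [[-0.972, -0.234, 0.0], [-0.234, 0.972, 0.0], [-0.001, 0.0, -1.0]] [ 0.45  0.2  -0.28 -0.   -1.09 -1.78]
```

View pics/w4.png

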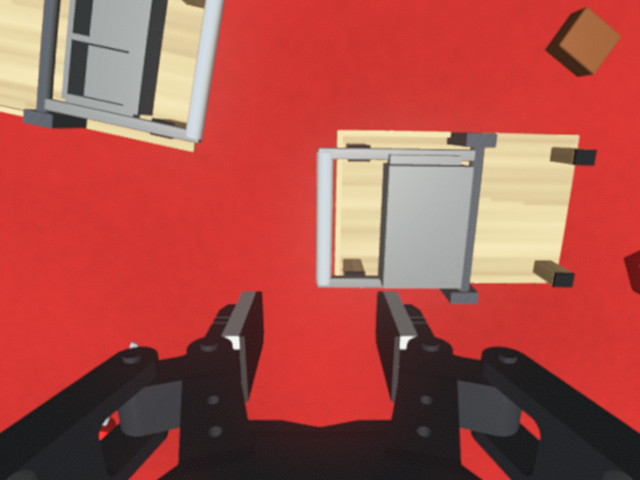

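The wrist view shows the turned tray's bar at column 324, rows 150–286. The spare mould is at upper left, clear of the fingers.

```bash
python3 - <<'E'
from h import *
import pickle
d=pickle.load(open('w4.pkl','rb'));s=d['s']
a,b=ray(d,(324,150),.049),ray(d,(324,286),.049);m=(a+b)/2;m[2]=.028
print(a,b,np.linalg.norm(a-b),m,R.from_quat(s['tcp_rot']).as_matrix().T@(m-s['tcp_pos'])/.06)
th=np.radians(np.arange(180,-1,-15))
P=.11*np.c_[np.cos(th),np.sin(th)];D=np.diff(P,axis=0)/.06
print(np.c_[D[:,0],-D[:,1]].round(2).tolist())
E
```

```text
[0.5100975  0.04688597 0.049     ] [0.61004242 0.07120518 0.049     ] 0.10286112885111624 [0.56006996 0.05904557 0.028     ] [0.04463889 0.03330934 2.85517637]
[[0.06, -0.47], [0.18, -0.44], [0.29, -0.38], [0.38, -0.29], [0.44, -0.18], [0.47, -0.06], [0.47, 0.06], [0.44, 0.18], [0.38, 0.29], [0.29, 0.38], [0.18, 0.44], [0.06, 0.47]]
```

```bash
python3 -m inch '[0.04,0.03,0.7,0,0,0,0.5,0,0,0.8,0,0,0,0.5,0,0,0.8,0,0,0,0.5,0,0,0.5,0,0,0,0.5,0,0,0,0,0,0,0.5,0,0,0,0,0,0,1,0,0,0,0,0,0,1,0,0,0,0,0,0,1,0,0,0,0,0,0,1,0,0.06,-0.47,0,0,0,1,0,0.18,-0.44,0,0,0,1,0,0.29,-0.38,0,0,0,1,0,0.38,-0.29,0,0,0,1,0,0.44,-0.18,0,0,0,1,0,0,0,0,0,0,1]'
python3 - <<'E'
from h import *
a=snap('scene')['color'][190:360,250:480];b=snap('top')['color'][150:310,170:386]
cv2.imwrite('pics/m5.png',np.hstack([cv2.resize(x,(399,300)) for x in(a,b)])[:,:,::-1])
E
```

```text
time: 9.52
tcp_pos: [0.542, 0.1385, 0.1414]
tcp_rot: [-0.12, 0.993, -0.001, 0.002]
force: [-6.3, -9.9, 32.5]
finger_gap: 0.0096
gripper_force: 62.1
```

View pics/m5.png

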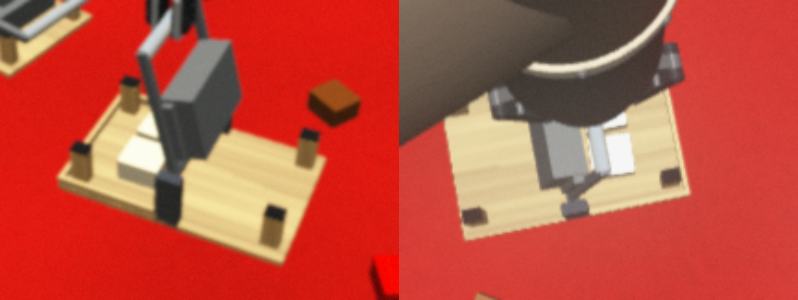

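Both blocks lie flat on the fall side: (145,158) and (150,125) in the left view, (620,153) and (612,118) in the right. I'll swing the tray back down, raising the path slightly to ease the 32 N load.

```bash
python3 -m inch '[0,0.47,-0.11,0,0,0,1,0,0.47,0.06,0,0,0,1,0,0.44,0.18,0,0,0,1,0,0.38,0.29,0,0,0,1,0,0.29,0.38,0,0,0,1,0,0.18,0.44,0,0,0,1,0,0.06,0.42,0,0,0,1,0,0,0,0,0,0,1]'
python3 - <<'E'
from h import *
s=r.read_state();print(s['tcp_pos'],s['force'])
E
```

```text
time: 10.62
tcp_pos: [0.5096, 0.2735, 0.0359]
tcp_rot: [-0.12, 0.993, 0.0, 0.001]
force: [7.5, 0.6, -2.5]
finger_gap: 0.0093
gripper_force: 64.1
[0.50959779 0.27350364 0.03593075] [ 7.51242006  0.62240791 -2.47923632]
```

```bash
python3 -m inch '[0,0,0.06,0,0,0,1,0,0,0,0,0,0,0.5,0,0,0,0,0,0,0.5,0,0,0,0,0,0,0.5,0,0,-0.5,0,0,0,0.5,0,0,-0.9,0,0,0,0.5,0,0,-0.9,0,0,0,0.5,0,1,-0.3,0,0,0,0.5,0,1,0,0,0,0,0.5,0,0,0,0,0,0,0.5,0,0,0,0,0,0,0.5]'
python3 - <<'E'
from h import *
a=snap('scene')['color'][190:360,250:480];b=snap('top')['color'][150:310,170:386]
cv2.imwrite('pics/m6.png',np.hstack([cv2.resize(x,(399,300)) for x in(a,b)])[:,:,::-1])
E
```

```text
time: 12.0
tcp_pos: [0.4796, 0.3887, 0.1888]
tcp_rot: [-0.119, 0.993, -0.0, -0.0]
force: [0.5, -0.7, -0.9]
finger_gap: 0.0426
gripper_force: 0.0
```

View pics/m6.png

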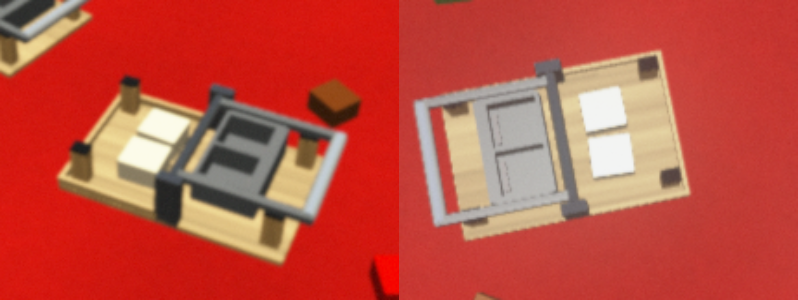

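The tray is back mouth-up on its rests with empty pockets. Both blocks lie flat on the fall side, at (602,110) and (612,155) in the right view, and the gripper is clear.

```bash
python3 -c "
from cell import r
print(r.close_job())"
```

```text
the job is handed in; nothing more can be done
None
```

I swung the full tray over and dropped it on its stops, both blocks came out onto the board, and I returned the tray mouth-up, let go and handed the job in about 12 s into the run; no verdict came back.

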